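Load the seal feed track and shut its keeper

TASK

Load the seal press's feed track, the low metal track on the bench: push its keeper bar out of the way, sweep the two large black lip seals that lie loose on the bench into the track until they lie flat in line, the first against the end stop, and then push the keeper fully shut across the mouth behind them. Work only by pushing with the fingers: the seals slide flat along the bench and are never picked up. Leave everything else on the bench where it lies, and the seals in the wax tray at the left too.

Things in the scene. Friction and masses are not known exactly. Their poses are not given: they have to be found in the camera images.
- feed_track: bare metal track fixed to the bench: side rails 18 mm high, 3 mm thick, 90 mm apart inside, flaring over the last 28 mm to 106 mm at the open mouth; end stop block 18 mm high. Origin on the bench, middle of the mouth line; y points out of the mouth (stop face at y = -170 mm: two seals in line, 6 mm spare), x across, z up. Low feet out to x = +-68 mm; floor level with bench.
- keeper (a joint): rad; keeper, a flat steel bar swinging level about the pivot at the mouth's -x side. 0 = shut across the mouth along the track's +x, on a rest; grows as it swings out towards +y; 1.57 = straight out of the mouth, mouth clear from about 1.45, limit 1.9. Bar 14 mm wide, 5 to 13 mm above the bench. Light friction (0.5 N at the post), stays where left. Starts at 0 to 0.4.
- keeper_pivot (a point): pivot axis of the keeper, at x = -64, y = +8 mm in the track's frame, 9 mm above the bench; the pivot screw's head reaches 17 mm above the bench
- keeper_post (a point): middle of the upright black finger post at the keeper's free end, 132 mm from the pivot: 13 mm thick (top 14 mm), standing from the bar up to 51 mm above the bench; this point is 36 mm above the bench. It can be pushed from either side above the rails.
- seal_a: large black rubber lip seal, a flat ring 82 mm across and 13 mm high with a bore about 57 mm wide, about 55 g, lying loose and flat on the bench; origin at the ring's centre on its underside, z up
- seal_b: the other large lip seal, the same as seal_a
- small_seal: bystander: small black lip seal, 47 mm across, 14 mm high; origin at the centre of its underside. Not part of the job.
- ring_gauge: bystander: thick bare steel ring gauge, 67 mm across, 16 mm high; origin at the centre of its underside
- paste_tin: bystander: round tin, 68 mm across, 58 mm high; origin at the centre of its underside
- press_punch: bystander: stepped steel press punch standing upright, 43 mm across, 60 mm high; origin at the centre of its underside
- wax_block: bystander: block of wax, 68 x 42 x 34 mm; origin at the middle of its underside

How it is judged:
By the outcome, as a careful person would: the job done as asked, in the order asked, and still so for the second after the job is handed in, with the robot touching nothing.
It also fails if it takes over 72 s, if anything falls off the work surface, if the arm or the gripper's body presses on something with over 40 N, if the wrist force passes 120 N, or if a joint passes its speed limit or range.

ROBOT

A 6-joint arm with a two-finger parallel gripper is mounted at the origin on a cart in front of the work surface, level with it; the furniture and walls round the work are solid. World frame = base frame: x ahead of the robot, y to its left, z up, the work surface at z = 0. Lengths are in mm, angles in rad, forces in N, time in s.
With the tool pointing down it reaches from about 350 to 975 mm from the base axis. Payload 7.1 kg.
Tool frame: the origin (TCP) lies at the very end of the fingers, on their centre line; the grasp point (between the pads) lies ctrl.hold_point_z behind it (ctrl.hold_point_z is the distance from the TCP to the grasp point, in mm); z points along the fingers, y is the line along which they close (so a half turn about z gives the same grasp; the last joint's range is limited). The gripper opens to 88 mm and grips with 3 to 60 N. Pads are 20 mm wide; open, the fingers measure 115 mm over their backs; the gripper's body (75 mm by 178 mm) begins 61 mm behind the grasp point.
Start: joints at [1.287, 0.423, 1.63, -0, 1.089, -0.019], TCP at [163.541, 603.207, 222.675] pointing down, gripper open.
Joint ranges: [-3, 3], [-0.9, 2.11], [0.09, 2.58], [-1.31, 4.45], [0.11, 2.69], [-2.54, 2.54]. Speed limits (rad/s): [2.39, 2.39, 3.01, 3.14, 3.14, 3.14].

INTERFACE

Orientations are given as a rotation vector (axis times angle).
In Python, from workcell import ctrl gives the robot as it stands. The module is installed in compiled form; this text tells all that it offers.
- The arm moves only by the shell command python3 -m creep 'ROWS'. ROWS is JSON, a list of rows, each an object with "translation": the shift along the tool's x, y, z in mm, a list of three; "angular": the turn, a rotation vector about the tool's x, y, z in rad, a list of three; "jaw": the opening, from 0 (shut) to 1 (fully open). A call has exactly 8 rows; each row is the pose to reach, as a shift and turn from the pose commanded when the call began, along the tool's axes at that moment; what a row does not reach only later rows make up. A row lasts 1/8 s, in which the tool goes at most 62.5 mm and 10.7 degrees, less where a joint would pass 70% of its speed; a pose out of reach is approached as far as the arm can. A call with a gripper value outside its range is refused whole. The fingers move at their own pace and stop on an object; the grip force is fixed at half the most. Time passes only in rows, so rows that repeat a pose let the fingers close, or fill a call up. It gives the time, the measured TCP pose, the force, the opening and the grip force at its end, in the units of the state.
- ctrl.get_obs(): the state, without advancing time (a new reading comes with each control period).
- ctrl.get_image(name): name is "scene" or "side" or "wrist"; returns the picture (384x512x3 uint8, red, green, blue); there is no depth.
- ctrl.camera_info(name): a dict with "camera_matrix" (3x3 intrinsics, pixels), "world_from_camera" (4x4, takes a point from camera to world coordinates). Camera axes: x right, y up, looking along -z (the intrinsics and any distortion apply to the point x, -y, -z); pixel columns grow to the right and rows downward; lengths in mm; the calibration is good to about 2 mm. A picture is of the moment at which its call begins: read the wrist's pose just before it. camera_info takes no time and is no camera call; for the wrist camera it gives the pose at the moment of the call.
- ctrl.close_job(): hands the job in; it is judged then, once.
Trained networks look in the newest picture that a camera, given by its name, has taken for a name from the list of things; names that differ only in an ending like _2 or _b are one class to them, and where a whole thing is asked for, a point or a joint stands for the part that bears it (a point fixed in the world has none). Each returns a list of dicts, best first, with "score" (0 to 1); they miss things now and then, are a little off and sometimes report something else, mostly with a low value. They report only what shows in the picture. A call takes as long as a camera call.
- ctrl.look_for(camera, label): "rect" ([left, top, right, bottom] in pixels, round what is visible of it).
The state is a dict: "t": time; "qpos": joint angles; "qvel": joint speeds; "joint_torque": joint torques, N m; "ee_pos": TCP position; "orientation": TCP orientation; "ft_force": force on the tool from outside, world axes, zero at the start; "moment": the same for the moment, N m; "width": finger opening in mm; "grasp_force": force on a finger pad.
Only numpy, scipy, OpenCV 4.12 (cv2) and the standard library are available. Lean on these libraries where they do the work, as an engineer would, in place of code of your own. Each camera call takes 0.05 s, during which the arm holds its last target. There are 200 camera calls.

## Working session

There is one attempt and no reset: what is moved stays moved. The work goes in short steps, Python scripts to look and compute and a shell command to move; the robot and the scene stay as the last step left them, time stands still between calls to the robot, and variables do not carry over. Pictures are saved under pics/ and viewed, at most 13 in all, crops included, and the job is handed in when it is done.

```bash
mkdir -p pics; cat > h.py <<'E'
import numpy as np, cv2
from workcell import ctrl
from scipy.spatial.transform import Rotation as R
def snap(cam,fn):
    im=ctrl.get_image(cam); cv2.imwrite('pics/'+fn,im[:,:,::-1]); return im
def ray(cam,u,v,z=0.,info=None):
    i=info or ctrl.camera_info(cam);K=np.array(i['camera_matrix']);T=np.array(i['world_from_camera'])
    d=np.linalg.inv(K)@[u,v,1]; d=T[:3,:3]@(d*[1,-1,-1]); o=T[:3,3]
    return o+d*(z-o[2])/d[2]
def proj(cam,p,info=None):
    i=info or ctrl.camera_info(cam);K=np.array(i['camera_matrix']);T=np.array(i['world_from_camera'])
    c=T[:3,:3].T@(np.array(p,float)-T[:3,3]); q=K@(c*[1,-1,-1]); return q[:2]/q[2]
E
python3 - <<'E'
from h import *
np.set_printoptions(precision=1,suppress=True)
o=ctrl.get_obs();print(o['t'],o['ee_pos'],o['orientation'],R.from_rotvec(o['orientation']).as_matrix(),ctrl.hold_point_z)
for c in ['scene','side']:
    snap(c,c+'0.png'); print(c,ctrl.camera_info(c))
    for l,z in [('seal_a',6),('feed_track',9),('keeper',9),('keeper_post',36),('keeper_pivot',9),('small_seal',7),('ring_gauge',8),('paste_tin',29),('press_punch',30),('wax_block',17)]:
        for d in ctrl.look_for(c,l)[:5]:
            r=np.array(d['rect']); 
            if d['score']>.2: print(c,l,round(d['score'],2),r,ray(c,(r[0]+r[2])/2,(r[1]+r[3])/2,z)[:2])
E
```

```text
0.0 [163.4 602.7 221.9] [-0.4 -3.1  0. ] [[-1.   0.3 -0. ]
 [ 0.3  1.  -0. ]
 [ 0.  -0.  -1. ]] 18.700000000000003
scene {'camera_matrix': array([[386.3,   0. , 255.2],
       [  0. , 386.3, 191. ],
       [  0. ,   0. ,   1. ]]), 'world_from_camera': array([[   0.5,    0.6,   -0.7,   17.9],
       [  -0.9,    0.3,   -0.4, -186. ],
       [  -0. ,    0.8,    0.7,  668.7],
       [   0. ,    0. ,    0. ,    1. ]])}
scene seal_a 0.86 [141.7 214.6 181.  251.7] [459.1 309.3]
scene seal_a 0.82 [174.  179.2 206.4 203.7] [613.4 336.2]
scene feed_track 0.55 [249.2 218.8 364.7 343. ] [488.1 -45.2]
scene keeper 0.62 [249.7 222.1 285.8 279.3] [523.3  62.6]
scene keeper_post 0.96 [246.9 220.6 288.5 279.5] [504.2  53.3]
scene keeper_pivot 0.92 [243.5 222.2 367.8 340.3] [486.1 -43.1]
scene small_seal 0.75 [239.3 179.1 260.7 194.5] [700.7 204.2]
scene ring_gauge 0.76 [270.3 190.9 298.8 212.7] [687.6  97.3]
scene paste_tin 0.62 [247.6 221.8 366.1 343.2] [470.2 -50.7]
scene paste_tin 0.57 [351.4 181.9 387.  218.4] [766.2 -93.9]
scene press_punch 0.84 [334.3 198.8 351.3 225.8] [694.5 -50.4]
scene wax_
[... 430 characters left out ...]
.9 256.  281.2 286.6] [601.9 335. ]
side feed_track 0.81 [264.3 171.7 338.7 216.4] [497.5 -19.7]
side keeper 0.64 [269.2 189.3 327.2 207.3] [507.6   7.3]
side keeper_post 0.84 [266.  190.2 325.  210.3] [519.3  77.2]
side small_seal 0.78 [205.  224.1 225.9 240.7] [698.2 193.1]
side small_seal 0.57 [175.4 258.1 216.  289.1] [716.9 350.7]
side ring_gauge 0.75 [210.6 202.8 239.1 217.7] [687.9  85.8]
side paste_tin 0.63 [190.8 166.6 211.6 187.3] [766.7 -68.9]
side paste_tin 0.26 [206.1 226.  227.7 242.9] [689.3 240.3]
side press_punch 0.51 [215.8 166.8 234.6 193.6] [699.6 -48.5]
side wax_block 0.76 [177.3 258.8 215.  288.9] [713.4 365.8]
side wax_block 0.68 [310.8 253.4 350.3 287.2] [465.9 339.8]
```

View pics/scene0.png

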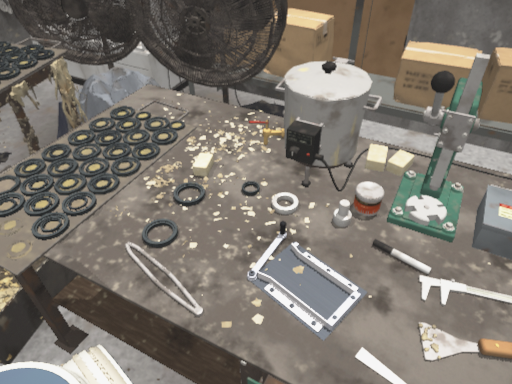

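View pics/side0.png

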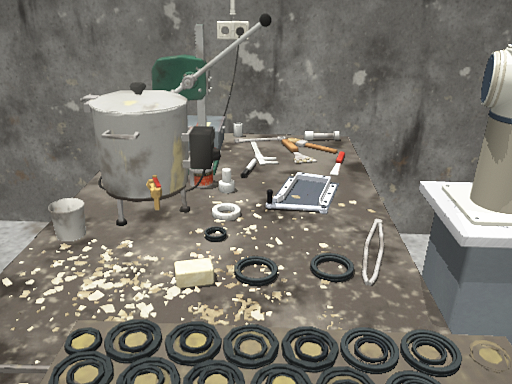

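The scene shows two large seals at (160,233) and (189,194), with the track at (305,285). The keeper runs from its pivot near (252,278) to the post at (283,228), and the mouth faces the seals. I'll zoom in next.

```bash
python3 - <<'E'
from h import *
np.set_printoptions(precision=2,suppress=True)
a=cv2.imread('pics/scene0.png')[205:345,235:375]; b=cv2.imread('pics/side0.png')[165:225,255:345]
a=cv2.resize(a,None,fx=4,fy=4,interpolation=cv2.INTER_CUBIC)
b=cv2.resize(b,(240,160),interpolation=cv2.INTER_CUBIC)
c=np.zeros((560,800,3),np.uint8);c[:,:560]=a;c[:160,560:]=b;cv2.imwrite('pics/crop0.png',c)
i=ctrl.camera_info('wrist');T=np.array(i['world_from_camera']);o=ctrl.get_obs()
Rt=R.from_rotvec(o['orientation']).as_matrix()
print(i['camera_matrix'],'\ncam in tool',Rt.T@(T[:3,3]-o['ee_pos']),'\n',Rt.T@T[:3,:3],'\n',Rt)
E
```

```text
[[287.81   0.   255.59]
 [  0.   287.81 194.43]
 [  0.     0.     1.  ]] 
cam in tool [  71.35   -1.68 -162.  ] 
 [[-0.    0.97  0.26]
 [ 1.    0.   -0.  ]
 [-0.    0.26 -0.97]] 
 [[-0.97  0.26  0.  ]
 [ 0.26  0.97 -0.  ]
 [-0.   -0.   -1.  ]]
```

View pics/crop0.png

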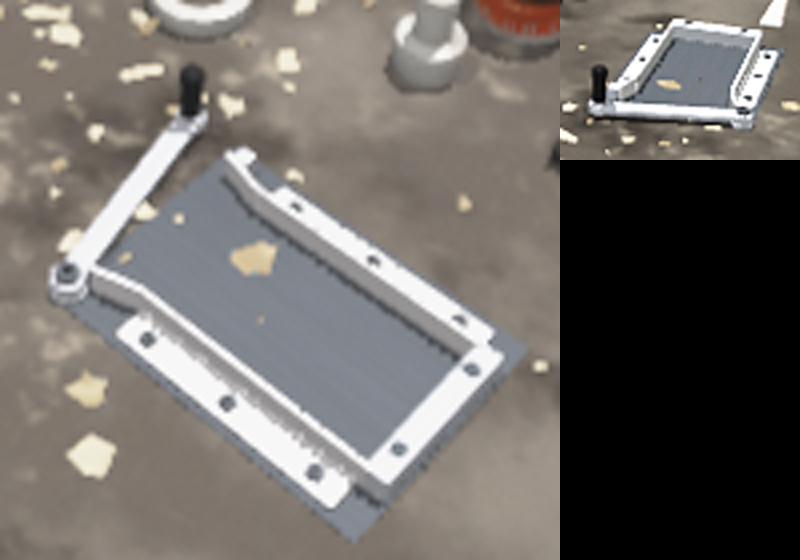

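The crop shows the pivot screw at scene px (252,273) and the post top at (283,223), with an empty, open track. I'll move above the work for a wrist view.

```bash
python3 -m creep '[{"translation":[-50,-35,0],"angular":[0,0,0],"jaw":0},{"translation":[-100,-70,0],"angular":[0,0,0],"jaw":0},{"translation":[-150,-105,-10],"angular":[0,0,0],"jaw":0},{"translation":[-200,-140,-15],"angular":[0,0,0],"jaw":0},{"translation":[-250,-175,-20],"angular":[0,0,0],"jaw":0},{"translation":[-300,-210,-25],"angular":[0,0,0],"jaw":0},{"translation":[-350,-245,-30],"angular":[0,0,0],"jaw":0},{"translation":[-400,-280,-30],"angular":[0,0,0],"jaw":0}]' && python3 -m creep '[{"translation":[-40,-30,0],"angular":[0,0,0],"jaw":0},{"translation":[-83,-61,0],"angular":[0,0,0],"jaw":0},{"translation":[-83,-61,0],"angular":[0,0,0],"jaw":0},{"translation":[-83,-61,0],"angular":[0,0,0],"jaw":0},{"translation":[-83,-61,0],"angular":[0,0,0],"jaw":0},{"translation":[-83,-61,0],"angular":[0,0,0],"jaw":0},{"translation":[-83,-61,0],"angular":[0,0,0],"jaw":0},{"translation":[-83,-61,0],"angular":[0,0,0],"jaw":0}]'
python3 - <<'E'
from h import *
np.set_printoptions(precision=1,suppress=True)
o=ctrl.get_obs();print(o['t'],o['ee_pos'],o['orientation'],o['qpos'])
snap('wrist','w1.png')
c='wrist'
for l,z in [('seal_a',6),('feed_track',9),('keeper',9),('keeper_post',36),('keeper_pivot',9),('small_seal',7),('ring_gauge',8)]:
        for d in ctrl.look_for(c,l)[:5]:
            r=np.array(d['rect']); 
            if d['score']>.2: print(c,l,round(d['score'],2),r,ray(c,(r[0]+r[2])/2,(r[1]+r[3])/2,z)[:2])
im=cv2.imread('pics/w1.png');cv2.imwrite('pics/w1b.png',cv2.resize(im,(768,576),interpolation=cv2.INTER_CUBIC))
E
```

```text
t: 2.1
ee_pos: [477.7, 226.7, 253.4]
orientation: [0.415, 3.113, 0.001]
ft_force: [0.1, 0.7, 0.3]
width: 11.7
grasp_force: 0.0
t: 3.1
ee_pos: [540.3, 148.0, 252.7]
orientation: [0.414, 3.114, 0.0]
ft_force: [-0.2, 1.0, 0.1]
width: 0.7
grasp_force: 0.0
3.1 [540.3 148.  252.7] [0.4 3.1 0. ] [ 0.2  0.3  1.7 -0.   1.1 -1.1]
wrist seal_a 0.94 [330.8  42.9 393.8 109. ] [457.4 315.1]
wrist seal_a 0.93 [362.8 151.1 423.8 205.4] [606. 335.]
wrist feed_track 0.79 [ 39.  110.9 207.3 226.1] [489.8 -35.7]
wrist feed_track 0.24 [400.4 223.2 452.6 274.2] [728.7 367.2]
wrist keeper 0.97 [173.5 115.7 209.1 226.2] [518.7  56.8]
wrist keeper_post 0.72 [172.  114.3 210.9 224.9] [513.8  64.7]
wrist keeper_pivot 0.57 [ 38.7 112.7 210.2 224.5] [490.4 -34.1]
```

View pics/w1b.png

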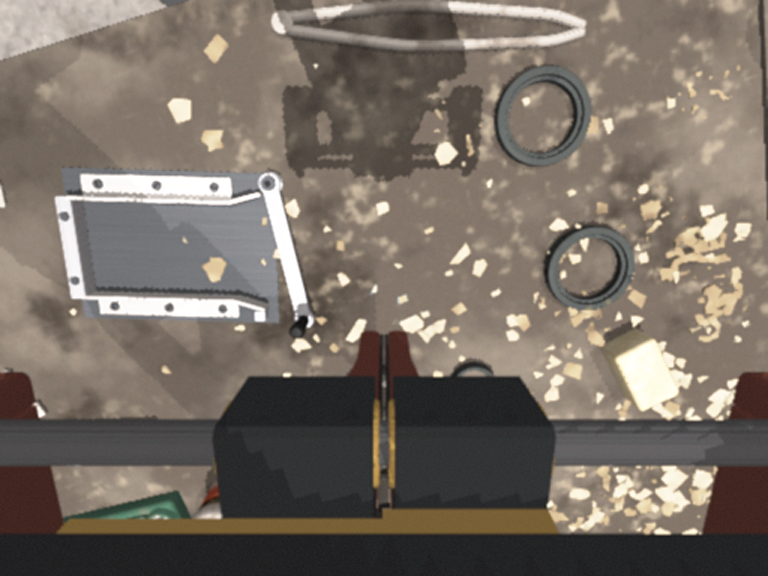

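The wrist view (1.5x) shows the pivot at (270,182), post base at (306,318), seals at (543,115) and (590,266), and the track mouth facing right. I'll fit the track pose and overlay it to check.

```bash
cat > fit.py <<'E'
from h import *
from scipy.optimize import least_squares
np.set_printoptions(precision=2,suppress=True)
info=ctrl.camera_info('wrist'); si=ctrl.camera_info('scene')
def W(p,m): c,s=np.cos(p[2]),np.sin(p[2]); return np.array([p[0]+c*m[0]-s*m[1],p[1]+s*m[0]+c*m[1],m[2]])
obs=[((-64,8,17),(270,182),1),((-45,-170,18),(77,203),.7),((45,-170,18),(83,296),.7),((-45,-28,18),(232,204),.5),((45,-28,18),(238,297),.3)]
obs=[(m,np.array(u)/1.5,w) for m,u,w in obs]
f=lambda p:np.concatenate([w*(proj('wrist',W(p,m),info)-u) for m,u,w in obs])
r=least_squares(f,[505,55,0.],x_scale=[10,10,.1]); p=r.x
print('track',p,'res px',f(p))
print('scene pivot pred',proj('scene',W(p,(-64,8,17)),si))
piv=W(p,(-64,8,9)); post=ray('wrist',297.5/1.5,329/1.5,51,info); d=post-piv
print('pivot',piv,'post',post,np.hypot(*d[:2]),'angle',np.arctan2(d[1],d[0])-p[2])
post2=ray('scene',282.75,223,51,si);print('post by scene',post2, 'pivot by scene',ray('scene',251.75,273,17,si))
im=cv2.resize(cv2.imread('pics/w1.png'),None,fx=3,fy=3,interpolation=cv2.INTER_CUBIC)
L=[[(-53,0,18),(-45,-28,18),(-45,-170,18),(45,-170,18),(45,-28,18),(53,0,18)],[(-53,0,0),(-45,-28,0),(-45,-170,0),(45,-170,0),(45,-28,0),(53,0,0)]]
for l,c in zip(L,[(0,0,255),(0,255,0)]): cv2.polylines(im,[np.int32([proj('wrist',W(p,m),info)*3 for m in l])],False,c,1)
cv2.circle(im,tuple(int(v) for v in proj('wrist',W(p,(-64,8,17)),info)*3),5,(255,0,255),1)
# seals: dark ring ellipse: fit circle radius 41 at z=13 & detection
g=cv2.imread('pics/w1.png')
for c in [(543/1.5,115/1.5),(590/1.5,266/1.5)]:
    q=ray('wrist',*c,7,info);
    for rr,z in [(41,6),(28.5,6)]:
        pts=np.int32([proj('wrist',q+[rr*np.cos(t),rr*np.sin(t),z-q[2]],info)*3 for t in np.linspace(0,6.28,40)]);cv2.polylines(im,[pts],True,(0,0,255),1)
    print('seal',q)
A=im[300:690,90:690];B=im[100:650,930:1330]
cv2.imwrite('pics/ov.png',A); b=cv2.resize(B,(200,275))
cc=np.zeros((390,800,3),np.uint8);cc[:,:600]=A;cc[:275,600:]=b;cv2.imwrite('pics/ov.png',cc)
E
python3 fit.py
```

```text
track [509.77  39.6   -0.29] res px [ 0.06  0.68 -2.01 -1.32  2.41  0.2  -0.4  -0.06 -0.14  0.53]
scene pivot pred [250.9  271.53]
pivot [450.69  65.49   9.  ] post [578.59  56.06  51.  ] 128.2495016023651 angle 0.21508508456165862
post by scene [578.34  52.99  51.  ] pivot by scene [448.21  62.12  17.  ]
seal [458.34 314.05   7.  ]
seal [604.46 334.61   7.  ]
```

View pics/ov.png

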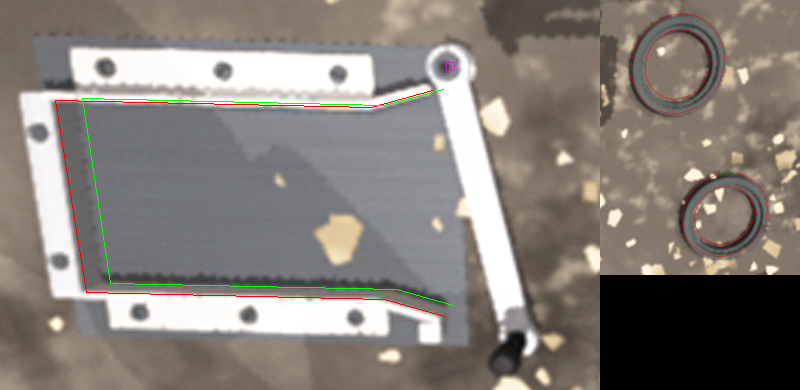

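The overlay fits the rails, stop, pivot and seals. Track origin is about (510, 40) with yaw −0.29, and the keeper is at about 0.21 rad. The tool is nearly aligned with the track, so I'll square it up by 0.026 rad and come down inside the post.

```bash
python3 -m creep '[{"translation":[-30,-50,20],"angular":[0,0,0.026],"jaw":0},{"translation":[-60,-100,60],"angular":[0,0,0.026],"jaw":0},{"translation":[-67,-112,110],"angular":[0,0,0.026],"jaw":0},{"translation":[-67,-112,150],"angular":[0,0,0.026],"jaw":0},{"translation":[-67,-112,180],"angular":[0,0,0.026],"jaw":0},{"translation":[-67,-112,200],"angular":[0,0,0.026],"jaw":0},{"translation":[-67,-112,215],"angular":[0,0,0.026],"jaw":0},{"translation":[-67,-112,228],"angular":[0,0,0.026],"jaw":0}]'
cat > st.py <<'E'
from h import *
np.set_printoptions(precision=1,suppress=True)
o=ctrl.get_obs();e=np.array(o['ee_pos']);p=(509.8,39.6,-.29)
ex=np.array([np.cos(p[2]),np.sin(p[2])]);ey=np.array([-ex[1],ex[0]]);d=e[:2]-p[:2]
T=R.from_rotvec(o['orientation']).as_matrix()
print('t',o['t'],'track xyz',d@ex,d@ey,e[2],'tooly in track',np.arctan2(T[:2,1]@ex,T[:2,1]@ey),'F',np.array(o['ft_force']))
E
python3 st.py
```

```text
t: 4.5
ee_pos: [576.4, 22.2, 24.5]
orientation: [0.455, 3.107, 0.0]
ft_force: [0.1, -0.6, -0.1]
width: 0.4
grasp_force: 0.0
t 4.5 track xyz 68.78197659898058 2.3387335871644126 24.477319644689153 tooly in track 0.0005918614789661267 F [ 0.1 -0.6 -0.1]
```

```bash
python3 -m creep '[{"translation":[0,11,0],"angular":[0,0,0],"jaw":0},{"translation":[2,22,0],"angular":[0,0,0],"jaw":0},{"translation":[4,34,0],"angular":[0,0,0],"jaw":0},{"translation":[7,45,0],"angular":[0,0,0],"jaw":0},{"translation":[11,57,0],"angular":[0,0,0],"jaw":0},{"translation":[17,69,0],"angular":[0,0,0],"jaw":0},{"translation":[24,80,0],"angular":[0,0,0],"jaw":0},{"translation":[32,90,0],"angular":[0,0,0],"jaw":0}]' && python3 st.py && python3 -m creep '[{"translation":[9,10,0],"angular":[0,0,0],"jaw":0},{"translation":[19,19,0],"angular":[0,0,0],"jaw":0},{"translation":[30,27,0],"angular":[0,0,0],"jaw":0},{"translation":[42,34,0],"angular":[0,0,0],"jaw":0},{"translation":[54,39,0],"angular":[0,0,0],"jaw":0},{"translation":[66,43,0],"angular":[0,0,0],"jaw":0},{"translation":[78,46,0],"angular":[0,0,0],"jaw":0},{"translation":[88,47,0],"angular":[0,0,0],"jaw":0}]' && python3 st.py
```

```text
t: 5.5
ee_pos: [570.6, 118.3, 24.6]
orientation: [-0.455, -3.108, 0.0]
ft_force: [-0.3, -1.0, 0.4]
width: 0.9
grasp_force: 0.4
t 5.5 track xyz 35.74570076968561 92.79312981889046 24.631779496465363 tooly in track 0.0006360262998011206 F [-0.3 -1.   0.4]
t: 6.5
ee_pos: [499.3, 188.0, 24.7]
orientation: [-0.455, -3.108, 0.0]
ft_force: [1.0, -1.1, -0.8]
width: 0.4
grasp_force: 0.3
t 6.5 track xyz -52.45965924103593 139.23163753021137 24.68932317306247 tooly in track 0.0005860169464862267 F [ 1.  -1.1 -0.8]
```

```bash
python3 -m creep '[{"translation":[-12,-3,0],"angular":[0,0,0],"jaw":0},{"translation":[-20,0,-30],"angular":[0,0,0],"jaw":0},{"translation":[-35,50,-60],"angular":[0,0,0],"jaw":0},{"translation":[-45,105,-75],"angular":[0,0,0],"jaw":0},{"translation":[-55,150,-75],"angular":[0,0,0],"jaw":0},{"translation":[-57,120,-125],"angular":[0,0,0],"jaw":0},{"translation":[-57,100,-175],"angular":[0,0,0],"jaw":0},{"translation":[-57,100,-175],"angular":[0,0,0],"jaw":0}]' && python3 - <<'E'
from h import *
import runpy;runpy.run_path('st.py')
im=snap('wrist','w2.png')
for l,z in [('seal_a',6),('keeper',9),('keeper_post',36)]:
    for d in ctrl.look_for('wrist',l)[:4]:
        r=np.array(d['rect']);q=ray('wrist',(r[0]+r[2])/2,(r[1]+r[3])/2,z)[:2]-[509.8,39.6]
        c,s=np.cos(-.29),np.sin(-.29)
        if d['score']>.2: print(l,round(d['score'],2),r,'track',q[0]*c+q[1]*s,-q[0]*s+q[1]*c)
E
```

```text
t: 7.5
ee_pos: [586.6, 266.6, 204.1]
orientation: [0.457, 3.102, 0.006]
ft_force: [-0.2, 1.0, -0.5]
width: 0.3
grasp_force: 0.0
t 7.5 track xyz 8.677005899885927 239.476320654306 204.05760827527652 tooly in track 0.002496403561420374 F [-0.2  1.  -0.5]
seal_a 0.91 [231.   16.3 299.4  99. ] track -129.85218596609297 248.6865214065558
seal_a 0.66 [279.7 142.2 346.1 204.1] track 3.558727638956327 309.3977590110476
keeper 0.83 [ 49.1 100.6 178.  125.2] track -70.86203128335399 69.9493582563363
keeper 0.6 [ 36.2 309.7  81.8 341.6] track 224.24981294247686 -47.2667723825699
keeper_post 0.59 [ 48.8 101.  181.7 122.6] track -72.10276343682824 84.78616452077873
```

View pics/w2.png

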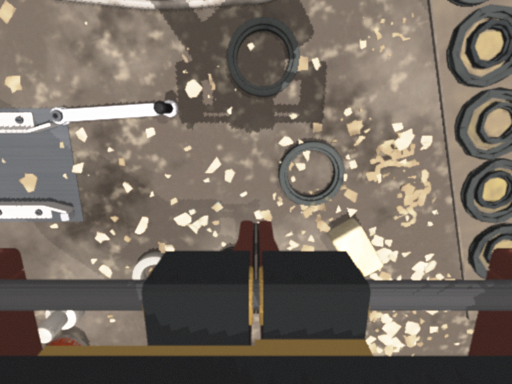

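The keeper now stands open, bar from (58,115) to the post at (163,107), about 1.65 rad. Seal B sits at (311,172) and seal A at (263,57). Next I'll lower the closed fingers into seal B's bore.

```bash
python3 -m creep '[{"translation":[0,35,40],"angular":[0,0,0],"jaw":0},{"translation":[0,70,90],"angular":[0,0,0],"jaw":0},{"translation":[0,70,130],"angular":[0,0,0],"jaw":0},{"translation":[0,70,150],"angular":[0,0,0],"jaw":0},{"translation":[0,70,165],"angular":[0,0,0],"jaw":0},{"translation":[0,70,178],"angular":[0,0,0],"jaw":0},{"translation":[0,70,188],"angular":[0,0,0],"jaw":0},{"translation":[0,70,195],"angular":[0,0,0],"jaw":0}]' && python3 st.py
```

```text
t: 8.7
ee_pos: [603.9, 334.3, 4.9]
orientation: [0.455, 3.108, 0.001]
ft_force: [-0.9, 0.3, -0.2]
width: 0.3
grasp_force: 0.0
t 8.7 track xyz 5.918525880778034 309.27217616591395 4.858499550324503 tooly in track 0.001015525982676463 F [-0.9  0.3 -0.2]
```

```bash
python3 -m creep '[{"translation":[0,-15,0],"angular":[0,0,0],"jaw":0},{"translation":[1,-35,0],"angular":[0,0,0],"jaw":0},{"translation":[2,-55,0],"angular":[0,0,0],"jaw":0},{"translation":[3,-75,0],"angular":[0,0,0],"jaw":0},{"translation":[4,-95,0],"angular":[0,0,0],"jaw":0},{"translation":[5,-115,0],"angular":[0,0,0],"jaw":0},{"translation":[6,-135,0],"angular":[0,0,0],"jaw":0},{"translation":[6,-155,0],"angular":[0,0,0],"jaw":0}]' && python3 st.py && python3 -m creep '[{"translation":[0,-18,0],"angular":[0,0,0],"jaw":0},{"translation":[0,-36,0],"angular":[0,0,0],"jaw":0},{"translation":[0,-54,0],"angular":[0,0,0],"jaw":0},{"translation":[0,-72,0],"angular":[0,0,0],"jaw":0},{"translation":[0,-90,0],"angular":[0,0,0],"jaw":0},{"translation":[0,-105,0],"angular":[0,0,0],"jaw":0},{"translation":[0,-120,0],"angular":[0,0,0],"jaw":0},{"translation":[0,-130,0],"angular":[0,0,0],"jaw":0}]' && python3 - <<'E'
from h import *
import runpy;runpy.run_path('st.py')
im=snap('scene','s3.png');snap('wrist','w3.png')
cv2.imwrite('pics/s3c.png',np.vstack([cv2.resize(im[150:350,130:390,::-1],(520,400)),np.zeros((0,520,3),np.uint8)]))
E
```

```text
t: 9.7
ee_pos: [552.8, 186.2, 4.7]
orientation: [0.455, 3.108, -0.0]
ft_force: [0.6, 0.7, -0.1]
width: 0.5
grasp_force: 0.3
t 9.7 track xyz -0.678102435108201 152.80633811652453 4.699017807507619 tooly in track 0.0007306480040600962 F [ 0.6  0.7 -0.1]
t: 10.7
ee_pos: [515.7, 62.0, 4.7]
orientation: [-0.456, -3.108, 0.0]
ft_force: [0.3, 0.6, -0.4]
width: 0.7
grasp_force: 0.2
t 10.7 track xyz -0.7405866109193395 23.162967403496285 4.652172369018405 tooly in track 0.0011699541493916169 F [ 0.3  0.6 -0.4]
```

View pics/s3c.png

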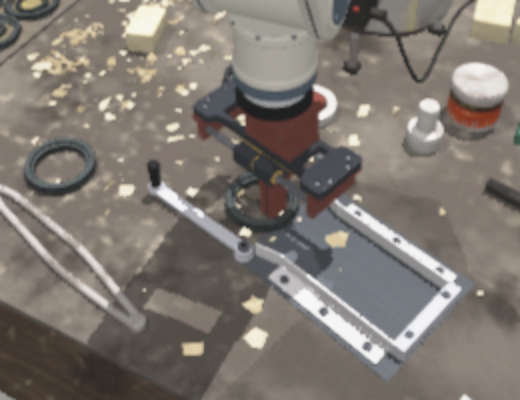

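Seal B, at (262,200) in the crop, follows the fingers and is at the mouth, clear of the keeper. I'll continue to the stop.

```bash
python3 -m creep '[{"translation":[0,-15,0],"angular":[0,0,0],"jaw":0},{"translation":[0,-35,0],"angular":[0,0,0],"jaw":0},{"translation":[0,-55,0],"angular":[0,0,0],"jaw":0},{"translation":[0,-75,0],"angular":[0,0,0],"jaw":0},{"translation":[0,-95,0],"angular":[0,0,0],"jaw":0},{"translation":[0,-115,0],"angular":[0,0,0],"jaw":0},{"translation":[0,-133,0],"angular":[0,0,0],"jaw":0},{"translation":[0,-145,0],"angular":[0,0,0],"jaw":0}]' && python3 st.py && python3 -m creep '[{"translation":[0,-5,0],"angular":[0,0,0],"jaw":0},{"translation":[0,-10,0],"angular":[0,0,0],"jaw":0},{"translation":[0,-15,0],"angular":[0,0,0],"jaw":0},{"translation":[0,-18,0],"angular":[0,0,0],"jaw":0},{"translation":[0,-20,0],"angular":[0,0,0],"jaw":0},{"translation":[0,-22,0],"angular":[0,0,0],"jaw":0},{"translation":[0,-23,0],"angular":[0,0,0],"jaw":0},{"translation":[0,-24,0],"angular":[0,0,0],"jaw":0}]' && python3 st.py
```

```text
t: 11.8
ee_pos: [473.9, -77.2, 4.7]
orientation: [-0.456, -3.108, 0.0]
ft_force: [0.1, 1.4, -0.2]
width: 0.3
grasp_force: 0.2
t 11.8 track xyz -1.013095190835621 -122.19069740183116 4.671590691405634 tooly in track 0.001618677618697651 F [ 0.1  1.4 -0.2]
t: 12.8
ee_pos: [467.6, -99.0, 4.7]
orientation: [0.455, 3.108, -0.0]
ft_force: [-0.2, 0.7, 0.6]
width: 0.4
grasp_force: 0.2
t 12.8 track xyz -0.803996378469968 -144.89478055001408 4.708115431727586 tooly in track 0.0006714336530594056 F [-0.2  0.7  0.6]
```

```bash
python3 -m creep '[{"translation":[0,-1,0],"angular":[0,0,0],"jaw":0},{"translation":[0,-2,0],"angular":[0,0,0],"jaw":0},{"translation":[0,-3,0],"angular":[0,0,0],"jaw":0},{"translation":[0,-3,0],"angular":[0,0,0],"jaw":0},{"translation":[0,-4,0],"angular":[0,0,0],"jaw":0},{"translation":[0,-4,0],"angular":[0,0,0],"jaw":0},{"translation":[0,-5,0],"angular":[0,0,0],"jaw":0},{"translation":[0,-5,0],"angular":[0,0,0],"jaw":0}]' && python3 st.py && python3 - <<'E'
from h import *
im=snap('scene','s4.png')
cv2.imwrite('pics/s4c.png',cv2.resize(im[200:350,230:390,::-1],None,fx=4,fy=4,interpolation=cv2.INTER_CUBIC))
E
```

```text
t: 13.8
ee_pos: [466.3, -103.1, 4.7]
orientation: [0.456, 3.108, 0.001]
ft_force: [1.9, 8.5, 0.1]
width: 0.4
grasp_force: 4.0
t 13.8 track xyz -0.9168281285834965 -149.17728880852874 4.6879873775437755 tooly in track 0.0012321935122709452 F [1.9 8.5 0.1]
```

View pics/s4c.png

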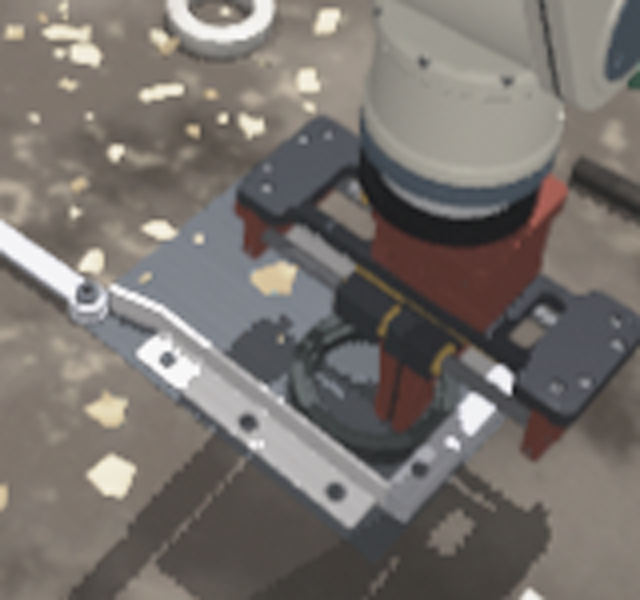

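The seal sits flat against the stop and the force has risen to 8.5 N, so it's seated. Next I'll back off, lift and go to seal A.

```bash
python3 -m creep '[{"translation":[0,10,0],"angular":[0,0,0],"jaw":0},{"translation":[0,15,-10],"angular":[0,0,0],"jaw":0},{"translation":[0,17,-50],"angular":[0,0,0],"jaw":0},{"translation":[0,30,-100],"angular":[0,0,0],"jaw":0},{"translation":[20,80,-110],"angular":[0,0,0],"jaw":0},{"translation":[40,135,-110],"angular":[0,0,0],"jaw":0},{"translation":[60,190,-110],"angular":[0,0,0],"jaw":0},{"translation":[80,245,-110],"angular":[0,0,0],"jaw":0}]' && python3 -m creep '[{"translation":[20,50,0],"angular":[0,0,0],"jaw":0},{"translation":[35,100,0],"angular":[0,0,0],"jaw":0},{"translation":[48,153,0],"angular":[0,0,0],"jaw":0},{"translation":[48,153,40],"angular":[0,0,0],"jaw":0},{"translation":[48,153,70],"angular":[0,0,0],"jaw":0},{"translation":[48,153,85],"angular":[0,0,0],"jaw":0},{"translation":[48,153,85],"angular":[0,0,0],"jaw":0},{"translation":[48,153,85],"angular":[0,0,0],"jaw":0}]' && python3 st.py
```

```text
t: 14.85
ee_pos: [459.6, 155.8, 115.6]
orientation: [0.455, 3.107, 0.0]
ft_force: [1.0, -0.4, 0.0]
width: 0.2
grasp_force: 0.0
t: 15.85
ee_pos: [458.4, 314.5, 30.8]
orientation: [0.455, 3.107, 0.002]
ft_force: [0.1, 0.7, -0.6]
width: 0.6
grasp_force: 0.0
t 15.85 track xyz -127.90627329197204 248.7003619751017 30.76015786653216 tooly in track 0.0010947652309216771 F [ 0.1  0.7 -0.6]
```

```bash
python3 -m creep '[{"translation":[1,0,12],"angular":[0,0,0],"jaw":0},{"translation":[1,0,20],"angular":[0,0,0],"jaw":0},{"translation":[1,0,25],"angular":[0,0,0],"jaw":0},{"translation":[1,0,25],"angular":[0,0,0],"jaw":0},{"translation":[-15,0,25],"angular":[0,0,0],"jaw":0},{"translation":[-32,0,25],"angular":[0,0,0],"jaw":0},{"translation":[-50,0,25],"angular":[0,0,0],"jaw":0},{"translation":[-68,0,25],"angular":[0,0,0],"jaw":0}]' && python3 st.py && python3 -m creep '[{"translation":[-18,0,0],"angular":[0,0,0],"jaw":0},{"translation":[-36,0,0],"angular":[0,0,0],"jaw":0},{"translation":[-54,0,0],"angular":[0,0,0],"jaw":0},{"translation":[-68,0,0],"angular":[0,0,0],"jaw":0},{"translation":[-75,0,0],"angular":[0,0,0],"jaw":0},{"translation":[-72,-10,0],"angular":[0,0,0],"jaw":0},{"translation":[-66,-25,0],"angular":[0,0,0],"jaw":0},{"translation":[-60,-40,0],"angular":[0,0,0],"jaw":0}]' && python3 st.py
```

```text
t: 16.85
ee_pos: [524.4, 294.2, 4.8]
orientation: [0.456, 3.108, 0.0]
ft_force: [-1.2, -0.5, -0.3]
width: 0.6
grasp_force: 0.3
t 16.85 track xyz -58.822306018148375 248.1092978984372 4.81626775937984 tooly in track 0.0014319815528123054 F [-1.2 -0.5 -0.3]
t: 17.85
ee_pos: [567.2, 238.2, 4.6]
orientation: [-0.454, -3.108, 0.001]
ft_force: [1.1, -0.2, -0.1]
width: 0.4
grasp_force: 0.1
t 17.85 track xyz -1.8194425273040409 206.69274302521262 4.584417948333148 tooly in track 0.00040246619362012024 F [ 1.1 -0.2 -0.1]
```

```bash
python3 -m creep '[{"translation":[0,-18,0],"angular":[0,0,0],"jaw":0},{"translation":[0,-36,0],"angular":[0,0,0],"jaw":0},{"translation":[0,-54,0],"angular":[0,0,0],"jaw":0},{"translation":[0,-72,0],"angular":[0,0,0],"jaw":0},{"translation":[0,-90,0],"angular":[0,0,0],"jaw":0},{"translation":[0,-108,0],"angular":[0,0,0],"jaw":0},{"translation":[0,-126,0],"angular":[0,0,0],"jaw":0},{"translation":[0,-140,0],"angular":[0,0,0],"jaw":0}]' && python3 - <<'E'
from h import *
import runpy;runpy.run_path('st.py')
im=snap('scene','s5.png')
cv2.imwrite('pics/s5c.png',cv2.resize(im[180:350,220:390,::-1],None,fx=3,fy=3,interpolation=cv2.INTER_CUBIC))
E
```

```text
t: 18.85
ee_pos: [528.3, 103.9, 4.7]
orientation: [-0.456, -3.108, 0.0]
ft_force: [0.1, 0.3, 0.6]
width: 1.1
grasp_force: 0.2
t 18.85 track xyz -0.6784027062081108 66.92405362011237 4.698652089645181 tooly in track 0.001122846204952065 F [0.1 0.3 0.6]
```

View pics/s5c.png

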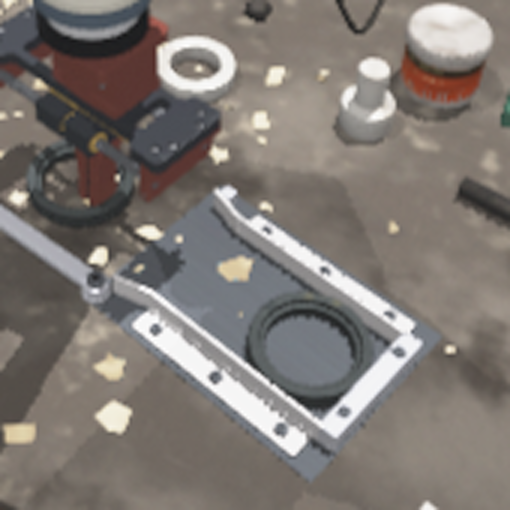

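The first seal sits at the stop (310,345) and the second (80,185) follows the fingers clear of the keeper. I'll drag it in.

```bash
python3 -m creep '[{"translation":[0,-15,0],"angular":[0,0,0],"jaw":0},{"translation":[0,-31,0],"angular":[0,0,0],"jaw":0},{"translation":[0,-47,0],"angular":[0,0,0],"jaw":0},{"translation":[0,-63,0],"angular":[0,0,0],"jaw":0},{"translation":[0,-79,0],"angular":[0,0,0],"jaw":0},{"translation":[0,-95,0],"angular":[0,0,0],"jaw":0},{"translation":[0,-109,0],"angular":[0,0,0],"jaw":0},{"translation":[0,-121,0],"angular":[0,0,0],"jaw":0}]' && python3 st.py && python3 -m creep '[{"translation":[0,-3,0],"angular":[0,0,0],"jaw":0},{"translation":[0,-6,0],"angular":[0,0,0],"jaw":0},{"translation":[0,-8,0],"angular":[0,0,0],"jaw":0},{"translation":[0,-10,0],"angular":[0,0,0],"jaw":0},{"translation":[0,-11,0],"angular":[0,0,0],"jaw":0},{"translation":[0,-12,0],"angular":[0,0,0],"jaw":0},{"translation":[0,-12,0],"angular":[0,0,0],"jaw":0},{"translation":[0,-12,0],"angular":[0,0,0],"jaw":0}]' && python3 st.py
```

```text
t: 19.9
ee_pos: [493.7, -11.8, 4.7]
orientation: [0.456, 3.108, -0.0]
ft_force: [1.0, 0.7, -0.2]
width: 0.3
grasp_force: 0.2
t 19.9 track xyz -0.7613132732620169 -53.82431052498965 4.70093997023251 tooly in track 0.0010267080920480993 F [ 1.   0.7 -0.2]
t: 20.9
ee_pos: [490.5, -22.3, 4.7]
orientation: [-0.455, -3.108, 0.0]
ft_force: [1.0, -0.1, -0.7]
width: 0.4
grasp_force: 0.0
t 20.9 track xyz -0.795794068914077 -64.87681776351432 4.676484917329443 tooly in track 0.0007881989798178834 F [ 1.  -0.1 -0.7]
```

```bash
python3 -m creep '[{"translation":[0,-1,0],"angular":[0,0,0],"jaw":0},{"translation":[0,-2,0],"angular":[0,0,0],"jaw":0},{"translation":[0,-2,0],"angular":[0,0,0],"jaw":0},{"translation":[0,-3,0],"angular":[0,0,0],"jaw":0},{"translation":[0,-3,0],"angular":[0,0,0],"jaw":0},{"translation":[0,-3,0],"angular":[0,0,0],"jaw":0},{"translation":[0,-3,0],"angular":[0,0,0],"jaw":0},{"translation":[0,-3,0],"angular":[0,0,0],"jaw":0}]' && python3 st.py
```

```text
t: 21.9
ee_pos: [489.7, -25.2, 4.7]
orientation: [0.455, 3.108, 0.0]
ft_force: [1.3, 3.4, -0.4]
width: 0.7
grasp_force: 1.4
t 21.9 track xyz -0.7138280530838443 -67.79642024615356 4.7052687701464695 tooly in track 0.0008362913035542571 F [ 1.3  3.4 -0.4]
```

Contact with the first seal is at the expected place (−67.8 against −67 mm). I'll firm it 1 mm, back off, lift and go to the outer side of the post.

```bash
python3 -m creep '[{"translation":[0,-1,0],"angular":[0,0,0],"jaw":0},{"translation":[0,-1,0],"angular":[0,0,0],"jaw":0},{"translation":[0,10,0],"angular":[0,0,0],"jaw":0},{"translation":[0,17,-5],"angular":[0,0,0],"jaw":0},{"translation":[0,18,-55],"angular":[0,0,0],"jaw":0},{"translation":[10,30,-110],"angular":[0,0,0],"jaw":0},{"translation":[35,80,-110],"angular":[0,0,0],"jaw":0},{"translation":[60,130,-110],"angular":[0,0,0],"jaw":0}]' && python3 -m creep '[{"translation":[22,40,0],"angular":[0,0,0],"jaw":0},{"translation":[46,80,0],"angular":[0,0,0],"jaw":0},{"translation":[46,80,10],"angular":[0,0,0],"jaw":0},{"translation":[46,80,10],"angular":[0,0,0],"jaw":0},{"translation":[46,80,10],"angular":[0,0,0],"jaw":0},{"translation":[46,80,10],"angular":[0,0,0],"jaw":0},{"translation":[46,80,10],"angular":[0,0,0],"jaw":0},{"translation":[46,80,10],"angular":[0,0,0],"jaw":0}]' && python3 - <<'E'
from h import *
import runpy;runpy.run_path('st.py')
im=snap('wrist','w6.png')
cv2.imwrite('pics/s6c.png',im[:,:,::-1])
E
```

```text
t: 22.9
ee_pos: [469.8, 117.8, 116.1]
orientation: [0.457, 3.106, 0.001]
ft_force: [0.1, -0.3, 0.2]
width: 0.3
grasp_force: 0.0
t: 23.9
ee_pos: [448.5, 206.0, 104.8]
orientation: [0.456, 3.108, 0.0]
ft_force: [0.3, -1.0, 0.2]
width: 0.4
grasp_force: 0.0
t 23.9 track xyz -106.36692790026478 141.94634656675612 104.76487346341911 tooly in track 0.0014211620400710067 F [ 0.3 -1.   0.2]
```

View pics/s6c.png

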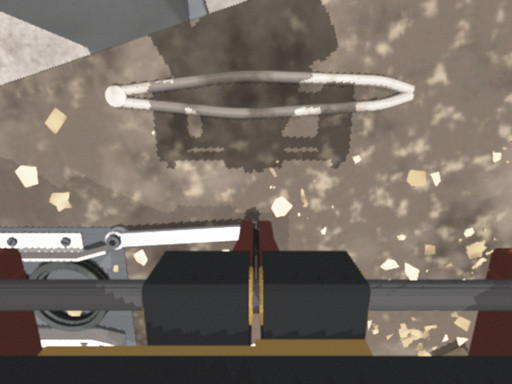

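The view shows the second seal in the track at (70,292), behind the mouth. The keeper is open (pivot 113,240) and the post is just below the fingertips' side. I'll descend outside the post and swing it shut.

```bash
python3 -m creep '[{"translation":[2,-2,20],"angular":[0,0,0],"jaw":0},{"translation":[2,-2,40],"angular":[0,0,0],"jaw":0},{"translation":[2,-2,55],"angular":[0,0,0],"jaw":0},{"translation":[2,-2,65],"angular":[0,0,0],"jaw":0},{"translation":[2,-2,72],"angular":[0,0,0],"jaw":0},{"translation":[2,-2,77],"angular":[0,0,0],"jaw":0},{"translation":[2,-2,80],"angular":[0,0,0],"jaw":0},{"translation":[2,-2,80],"angular":[0,0,0],"jaw":0}]' && python3 st.py && python3 -m creep '[{"translation":[-10,-2,0],"angular":[0,0,0],"jaw":0},{"translation":[-22,-1,0],"angular":[0,0,0],"jaw":0},{"translation":[-36,0,0],"angular":[0,0,0],"jaw":0},{"translation":[-50,0,0],"angular":[0,0,0],"jaw":0},{"translation":[-64,-1,0],"angular":[0,0,0],"jaw":0},{"translation":[-78,-5,0],"angular":[0,0,0],"jaw":0},{"translation":[-91,-9,0],"angular":[0,0,0],"jaw":0},{"translation":[-103,-15,0],"angular":[0,0,0],"jaw":0}]' && python3 st.py
```

```text
t: 24.95
ee_pos: [445.8, 205.0, 24.7]
orientation: [0.455, 3.108, 0.0]
ft_force: [-0.5, 1.1, -0.4]
width: 0.8
grasp_force: 0.0
t 24.95 track xyz -108.59122985359375 140.22838857914306 24.69545011294851 tooly in track 0.0007894062846390829 F [-0.5  1.1 -0.4]
t: 25.95
ee_pos: [540.7, 160.4, 24.6]
orientation: [-0.455, -3.108, 0.0]
ft_force: [-1.5, 0.0, 0.9]
width: 0.2
grasp_force: 0.6
t 25.95 track xyz -4.965232939278398 124.59840599043244 24.57294105840477 tooly in track 0.0008056869094669102 F [-1.5  0.   0.9]
```

```bash
python3 -m creep '[{"translation":[-12,-5,0],"angular":[0,0,0],"jaw":0},{"translation":[-23,-13,0],"angular":[0,0,0],"jaw":0},{"translation":[-33,-22,0],"angular":[0,0,0],"jaw":0},{"translation":[-42,-32,0],"angular":[0,0,0],"jaw":0},{"translation":[-50,-42,0],"angular":[0,0,0],"jaw":0},{"translation":[-57,-53,0],"angular":[0,0,0],"jaw":0},{"translation":[-63,-65,0],"angular":[0,0,0],"jaw":0},{"translation":[-67,-75,0],"angular":[0,0,0],"jaw":0}]' && python3 st.py && python3 -m creep '[{"translation":[-1,-5,0],"angular":[0,0,0],"jaw":0},{"translation":[-2,-10,0],"angular":[0,0,0],"jaw":0},{"translation":[-3,-14,0],"angular":[0,0,0],"jaw":0},{"translation":[-4,-17,0],"angular":[0,0,0],"jaw":0},{"translation":[-4,-20,0],"angular":[0,0,0],"jaw":0},{"translation":[-4,-22,0],"angular":[0,0,0],"jaw":0},{"translation":[-4,-23,0],"angular":[0,0,0],"jaw":0},{"translation":[-4,-24,0],"angular":[0,0,0],"jaw":0}]' && python3 st.py
```

```text
t: 26.95
ee_pos: [582.9, 69.1, 24.7]
orientation: [-0.456, -3.108, 0.0]
ft_force: [-0.5, 0.3, 0.6]
width: 0.5
grasp_force: 0.2
t 26.95 track xyz 61.60092950855664 49.18356768784132 24.677478121768754 tooly in track 0.0010295642060774064 F [-0.5  0.3  0.6]
t: 27.95
ee_pos: [579.9, 45.9, 24.7]
orientation: [0.455, 3.108, 0.0]
ft_force: [0.2, -0.3, -0.7]
width: 0.3
grasp_force: 0.2
t 27.95 track xyz 65.36282679465852 26.059923938774823 24.712355576087457 tooly in track 0.0006939084660935334 F [ 0.2 -0.3 -0.7]
```

```bash
python3 -m creep '[{"translation":[0,-1,0],"angular":[0,0,0],"jaw":0},{"translation":[0,-1,0],"angular":[0,0,0],"jaw":0},{"translation":[0,-2,0],"angular":[0,0,0],"jaw":0},{"translation":[0,-2,0],"angular":[0,0,0],"jaw":0},{"translation":[0,-3,0],"angular":[0,0,0],"jaw":0},{"translation":[0,-3,0],"angular":[0,0,0],"jaw":0},{"translation":[0,-4,0],"angular":[0,0,0],"jaw":0},{"translation":[0,-4,0],"angular":[0,0,0],"jaw":0}]' && python3 st.py
```

```text
t: 28.95
ee_pos: [578.9, 42.5, 24.7]
orientation: [0.455, 3.108, 0.001]
ft_force: [0.7, 3.5, -0.1]
width: 0.7
grasp_force: 2.2
t 28.95 track xyz 65.35765005423198 22.512622282297972 24.709769189330814 tooly in track 0.0009914192889356546 F [ 0.7  3.5 -0.1]
```

```bash
python3 -m creep '[{"translation":[0,-1,0],"angular":[0,0,0],"jaw":0},{"translation":[0,-2,0],"angular":[0,0,0],"jaw":0},{"translation":[0,-2,0],"angular":[0,0,0],"jaw":0},{"translation":[0,-3,0],"angular":[0,0,0],"jaw":0},{"translation":[0,-3,0],"angular":[0,0,0],"jaw":0},{"translation":[0,-3,0],"angular":[0,0,0],"jaw":0},{"translation":[0,-3,0],"angular":[0,0,0],"jaw":0},{"translation":[0,-3,0],"angular":[0,0,0],"jaw":0}]' && python3 st.py
```

```text
t: 29.95
ee_pos: [578.8, 41.8, 24.8]
orientation: [0.456, 3.107, 0.005]
ft_force: [3.1, 18.4, -2.3]
width: 0.3
grasp_force: 8.9
t 29.95 track xyz 65.49407456039152 21.879339194839375 24.827475295271892 tooly in track 0.001252032183494534 F [ 3.1 18.4 -2.3]
```

The keeper is hard against its rest: 18 N with no further motion. I'll retreat along +y, lift and check.

```bash
python3 -m creep '[{"translation":[0,4,0],"angular":[0,0,0],"jaw":0},{"translation":[0,15,0],"angular":[0,0,0],"jaw":0},{"translation":[0,30,0],"angular":[0,0,0],"jaw":0},{"translation":[0,35,-50],"angular":[0,0,0],"jaw":0},{"translation":[20,40,-100],"angular":[0,0,0],"jaw":0},{"translation":[20,40,-150],"angular":[0,0,0],"jaw":0},{"translation":[0,40,-190],"angular":[0,0,0],"jaw":0},{"translation":[0,40,-190],"angular":[0,0,0],"jaw":0}]' && python3 - <<'E'
from h import *
import runpy;runpy.run_path('st.py')
i=ctrl.camera_info('wrist');im=snap('wrist','w7.png')[:,:,::-1];s=snap('scene','s7.png')[:,:,::-1]
c=np.zeros((600,800,3),np.uint8);c[:384,:512]=im
def W(x,y,z): a=-.29;return [509.8+np.cos(a)*x-np.sin(a)*y,39.6+np.sin(a)*x+np.cos(a)*y,z]
print([proj('wrist',W(*m),i) for m in [(-64,8,17),(68,8,51),(0,-129,6),(0,-47,6)]])
c[384:600,:216]=0;q=cv2.resize(s[200:350,235:380],(280,290));c[:290,515:795]=q
q=cv2.resize(s[150:350,100:420],(340,212));c[386:598,:340]=q;cv2.imwrite('pics/end.png',c)
E
```

```text
t: 30.95
ee_pos: [592.6, 78.1, 218.6]
orientation: [0.454, 3.101, 0.003]
ft_force: [-1.0, -0.9, -1.0]
width: 0.5
grasp_force: 0.0
t 30.95 track xyz 68.31461294824564 60.5595916954836 218.64070025182193 tooly in track 0.000884022231534932 F [-1.  -0.9 -1. ]
[array([211. ,  61.5]), array([211.6, 179. ]), array([105.3, 118.6]), array([170.7, 118.5])]
```

View pics/end.png

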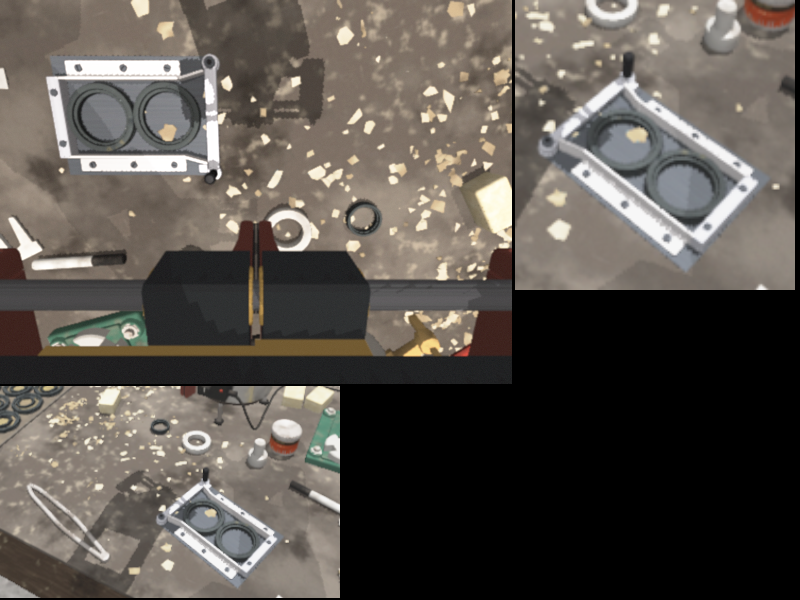

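Both seals lie flat in line at (103,115) and (168,115). The keeper is shut, its post top at (210,178) against a predicted (212,179), and the other things on the bench look undisturbed. I'll hand it in.

```bash
python3 -c "
from workcell import ctrl
print(ctrl.close_job())"
```

```text
the job is handed in; nothing more can be done
None
```

The feed track is loaded: both large seals lie flat in line with the first against the end stop, the keeper is fully shut behind them, nothing else looks disturbed, and the job is handed in at about 31 s (verdict not shown).

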